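# Two-key interlock reset on a guarded control box

### The job

Reset the safety interlock on the control box that has the sliding guard plate: push the guard by its upright lip all the way back so that the two round keys are bare, then press both keys down together, one fingertip on each, keep both fully down for at least three seconds, and let them come up again, leaving the guard open. Leave the keys of the other, unguarded box alone, and do not pick up or shift any of the things standing around.

Things in the scene. Friction and masses are not known exactly. Their poses are not given: they have to be found in the camera images.
- reset_box: The guarded box: grey, fixed, level, left or right, turned up to 0.3 rad. Origin on the worktop below the midpoint of its two keys; +x to its back (the way the guard opens), +y left along the keys, z up. Case: x -45 to 85 mm, 130 mm wide; a cable gland sticks out 19 mm behind. Panel 50 mm high; fixed rails along x at y = +-58.5 mm, 7 mm wide, tops at 67 mm.
- guard (a joint): How far the guard plate is slid back, in m: 0 = in front, covering both keys; 0.055 = fully open against its stop. It starts between 0 and 0.010, slides along +x of the box with about 1.5 N of friction and stays where it is left.
- guard_lip (a point): Centre of the front face of the guard's upright lip, at (6 mm + guard value, 0, 75.5 mm) in the box's frame. Lip: 70 mm wide (y), 65 to 87.5 mm above the worktop, upright face to -x, sloping brace behind. Aluminium plate: 62 to 65 mm above the worktop, 109 mm wide, from 27 mm before to 15 mm behind the lip's face.
- reset_key_left (a joint): How far the left (+y) key of the guarded box is pressed down, in m: 0 up, 0.006 fully down against its stop. Springs back up. Needs about 2 N to start and 5 N to be fully down.
- reset_key_left_top (a point): Centre of the top of the left key of the guarded box: a round black key, 31 mm in diameter, flat top 59 mm above the worktop when up, 30 mm to +y of the box's origin (60 mm between key centres).
- reset_key_right (a joint): The same for the right (-y) key of the guarded box.
- reset_key_right_top (a point): Centre of the top of the right key of the guarded box, 30 mm to -y of the box's origin; otherwise as the left.
- jog_box: The other control box, not to be used: grey, fixed, with the same two bare keys (60 mm apart, tops at 59 mm) but no guard and no rails. It reaches 45 mm to the front and 55 mm to the back of its origin and is 112 mm wide; origin and axes as for the guarded box.
- jog_key_left (a joint): How far the left key of the unguarded box is pressed, in m (0 up, 0.006 down); must stay up.
- jog_key_right (a joint): The same for the right key of the unguarded box.
- specimen: Bystander, loose: round mounted specimen, 38 mm in diameter, 22 mm high, standing between the boxes. Origin at the centre of its underside.
- tape_small: Bystander, loose: small black tape roll lying flat, 53 mm wide, 19 mm high, between the boxes. Origin at the centre of its underside.
- timer: Bystander, loose: white round timer with a grey dial, 64 mm wide, 47 mm high, behind the boxes. Origin at the centre of its underside.
- jar: Bystander, loose: clear jar with a yellow lid, 74 mm wide, 82 mm high, at the back right. Origin at the centre of its underside.
- marker: Bystander, loose: grey marker pen with a red cap, 135 mm long, 14 mm thick, lying behind the boxes. Origin at the underside of its middle.

How it is judged (in metres and radians):
On the way, in this order (a step that is already met when the one before it is completed fails the run):
1. the guard is pushed fully back while both keys are still up (value of joint guard above 0.05 m and value of joint each of reset_key_left, reset_key_right below 0.001 m), for 0.2 s.
2. both keys of the guarded box are held fully down together by the fingers for three seconds (value of joint each of reset_key_left, reset_key_right above 0.0045 m and value of joint guard above 0.045 m and contact force between the fingers and reset_box above 3 N), for 3 s.
At the end, for the whole second after the job is handed in: Both keys of the guarded box are up again (within 1 mm), its guard still stands open (at least 45 of 55 mm), the keys of the unguarded box are up, and every loose thing lies within 20 mm of where it was (value of joint each of reset_key_left, reset_key_right, jog_key_left, jog_key_right below 0.001 m and value of joint guard above 0.045 m and distance of each of specimen, tape_small, timer, jar, marker from where it was at the start of the episode below 0.02 m); the robot touches nothing.
It fails at once if one key of the guarded box is fully down while the other is still up ((value of joint reset_key_left above 0.0045 m and value of joint reset_key_right below 0.001 m) or (value of joint reset_key_right above 0.0045 m and value of joint reset_key_left below 0.001 m)).
It fails at once if a key of the unguarded box is pressed (value of joint any of jog_key_left, jog_key_right above 0.002 m).
It fails at once if one of the loose things standing around is shifted or lifted by more than 20 mm (distance of any of specimen, tape_small, timer, jar, marker from where it was at the start of the episode above 0.02 m).
It also fails if it takes over 51 s, if anything falls off the work surface, if the arm or the gripper's body presses on something with over 40 N, if the wrist force passes 120 N, or if a joint passes its speed limit or range.

### The arm

A 6-joint arm with a two-finger parallel gripper is mounted at the origin on a cart in front of the work surface, level with it; the furniture and walls round the work are solid. World frame = base frame: x ahead of the robot, y to its left, z up, the work surface at z = 0. Lengths are in mm, angles in rad, forces in N, time in s.
With the tool pointing down it reaches from about 350 to 975 mm from the base axis. Payload 7.1 kg.
Tool frame: the origin (TCP) lies midway between the tips of the shut fingers; the grasp point (between the pads) lies 19 mm behind it; z points along the fingers, y is the line along which they close (so a half turn about z gives the same grasp; the last joint's range is limited). The gripper opens to 88 mm and grips with 3 to 60 N. Pads are 20 mm wide; open, the fingers measure 115 mm over their backs; the gripper's body (75 mm by 178 mm) begins 61 mm behind the grasp point.
Start: joints at [1.254, 0.423, 1.63, -0, 1.089, -0.019], TCP at [183.354, 597.483, 222.675] pointing down, gripper open.
Joint ranges: [-3, 3], [-0.9, 2.11], [0.09, 2.58], [-1.31, 4.45], [0.11, 2.69], [-2.54, 2.54]. Speed limits (rad/s): [2.39, 2.39, 3.01, 3.14, 3.14, 3.14].

### API

Orientations are given as a rotation vector (axis times angle).
In Python, from workcell import ctrl gives the robot as it stands. The module is installed in compiled form; this text tells all that it offers.
- The arm moves only by the tool servo_tool, never from a script. Its argument "increments" is a list of rows, each a list of 7 numbers: the shift along the world's x, y, z in cm, then the turn, a rotation vector about the world's x, y, z in degrees, then the opening, from -1 (shut) to 1 (fully open). A call has 1 to 20 rows; each row is the pose to reach, as a shift and turn from the pose commanded when the call began; what a row does not reach only later rows make up. A row lasts 1/12 s, in which the tool goes at most 41.7 mm and 7.16 degrees, less where a joint would pass 70% of its speed; a pose out of reach is approached as far as the arm can. A call with a gripper value outside its range is refused whole. The fingers move at their own pace and stop on an object; the grip force is fixed at half the most. Time passes only in rows, so rows that repeat a pose let the fingers close. It gives the time, the measured TCP pose, the force, the opening and the grip force at its end, in the units of the state.
- ctrl.get_obs(): the state, without advancing time (a new reading comes with each control period).
- ctrl.get_image(name): name is "scene" or "top" or "wrist"; returns a dict with "image" (420x560x3 uint8, red, green, blue), "fx", "fy", "cx", "cy" (pixels), "extrinsics" (4x4, takes a point from camera to world coordinates); the wrist camera has in their place "tool_from_camera" (4x4, takes a point from camera to tool coordinates, whose origin is the TCP and whose axes are the flange's). Camera axes: x right, y up, looking along -z (the intrinsics and any distortion apply to the point x, -y, -z); pixel columns grow to the right and rows downward; lengths in mm; the calibration is good to about 2 mm. A picture is of the moment at which its call begins: read the wrist's pose just before it. There is no depth.
- ctrl.close_job(): hands the job in; it is judged then, once.
The state is a dict: "t": time; "qpos": joint angles; "qvel": joint speeds; "joint_torque": joint torques, N m; "ee_pos": TCP position; "orientation": TCP orientation; "ft_force": force on the tool from outside, world axes, zero at the start; "moment": the same for the moment, N m; "width": finger opening in mm; "grasp_force": force on a finger pad.
Only numpy, scipy, OpenCV 4.12 (cv2) and the standard library are available. Lean on these libraries where they do the work, as an engineer would, in place of code of your own. Each camera call takes 0.05 s, during which the arm holds its last target. There are 200 camera calls.

## Working session

There is one attempt and no reset: what is moved stays moved. The work goes in short steps, Python scripts to look and compute and a tool call to move; the robot and the scene stay as the last step left them, time stands still between calls to the robot, and variables do not carry over. Pictures are saved under pics/ and viewed, at most 10 in all, crops included, and the job is handed in when it is done.

Besides the shell and the picture viewer there is one more tool, called after "Call:" as name(argument=value, ...) on one line, values as JSON. servo_tool: Moves the arm, as the interface text tells. Its arguments: {"type":"object","properties":{"increments":{"type":"array","items":{"type":"array","items":{"type":"number"}}}},"required":["increments"]}

```bash
mkdir -p pics; python3 - <<'E'
from workcell import ctrl
import cv2, pickle
o=ctrl.get_obs(); print(o['t'],o['ee_pos'],o['orientation'],o['width'])
for n in ['scene','top']:
    d=ctrl.get_image(n); pickle.dump(d,open(f'pics/{n}.pkl','wb'))
    cv2.imwrite(f'pics/{n}.png',cv2.resize(d['image'][:,:,::-1],(784,588),interpolation=cv2.INTER_CUBIC))
    print(n,d['fx'],d['fy'],d['cx'],d['cy'],d['extrinsics'].round(3).tolist(),[k for k in d])
d=ctrl.get_image('wrist');print(d['tool_from_camera'])
E
```

```text
0.0 [183.18610669 596.95439921 221.90488262] [-4.65992816e-01 -3.10660974e+00  2.43994607e-03] 87.59350556940916
scene 522.872783317153 522.872783317153 273.34429698791723 217.28254490413318 [[0.81, 0.419, -0.41, 91.337], [-0.586, 0.581, -0.565, -487.771], [0.002, 0.698, 0.716, 855.965], [0.0, 0.0, 0.0, 1.0]] ['image', 'fx', 'fy', 'cx', 'cy', 'extrinsics']
top 431.66819778438526 431.66819778438526 273.8777070876017 207.54480418979523 [[-0.004, 0.993, -0.119, 417.628], [-1.0, -0.006, -0.013, 118.011], [-0.013, 0.119, 0.993, 1189.266], [0.0, 0.0, 0.0, 1.0]] ['image', 'fx', 'fy', 'cx', 'cy', 'extrinsics']
[[-7.43442232e-05  9.66503646e-01  2.56652873e-01  7.00487135e+01]
 [ 9.99999967e-01  1.34989953e-04 -2.18676924e-04  1.13977161e-01]
 [-2.45997603e-04  2.56652849e-01 -9.66503624e-01 -1.62283583e+02]
 [ 0.00000000e+00  0.00000000e+00  0.00000000e+00  1.00000000e+00]]
```

View pics/top.png

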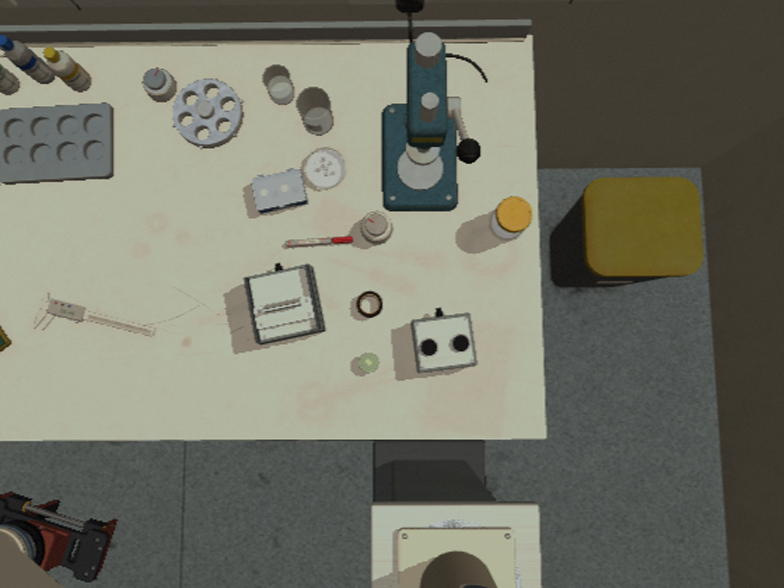

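View pics/scene.png

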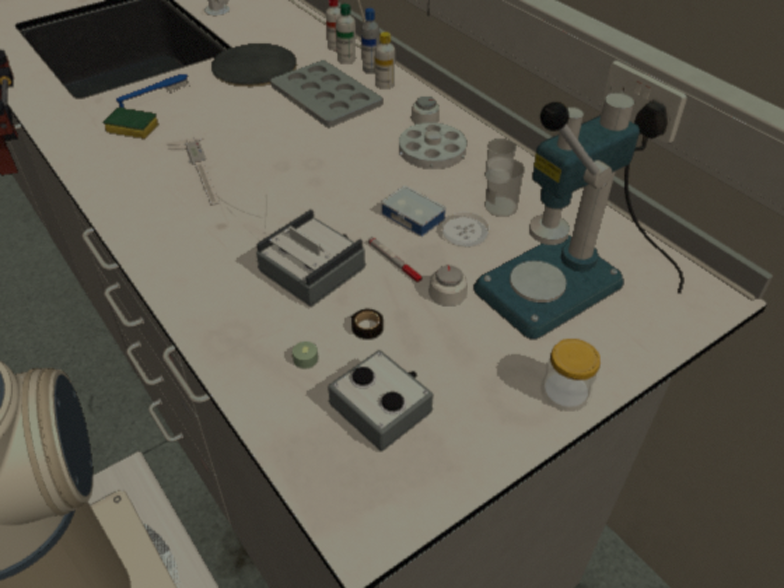

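The top view shows the guarded box at about (285,303), with its lip at about (280,307). The jog box is at (443,343), the specimen at (369,363), the tape at (370,304), the marker at (318,241), the timer at (376,228) and the jar at (512,216). I'll enlarge the guarded box next.

```bash
cat > h.py <<'E'
import numpy as np, pickle
def ray(d,u,v,z,E=None):
    E=d['extrinsics'] if E is None else E
    r=E[:3,:3]@np.array([(u-d['cx'])/d['fx'],-(v-d['cy'])/d['fy'],-1]); o=E[:3,3]
    return o+r*(z-o[2])/r[2]
def proj(d,P,E=None):
    E=d['extrinsics'] if E is None else E
    p=E[:3,:3].T@(np.asarray(P,float)-E[:3,3]); return np.array([d['cx']+d['fx']*p[0]/-p[2], d['cy']-d['fy']*p[1]/-p[2]])
E
python3 - <<'E'
from h import *; import cv2
d=pickle.load(open('pics/top.pkl','rb')); s=pickle.load(open('pics/scene.pkl','rb'))
a=cv2.resize(d['image'][180:255,165:240,::-1],(400,400),interpolation=cv2.INTER_CUBIC)
b=cv2.resize(s['image'][145:220,175:275,::-1][:, :],(400,300),interpolation=cv2.INTER_CUBIC)
c=np.zeros((400,800,3),np.uint8); c[:,:400]=a; c[:300,400:]=b
cv2.imwrite('pics/crop.png',c)
E
```

```text
(no output)
```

View pics/crop.png

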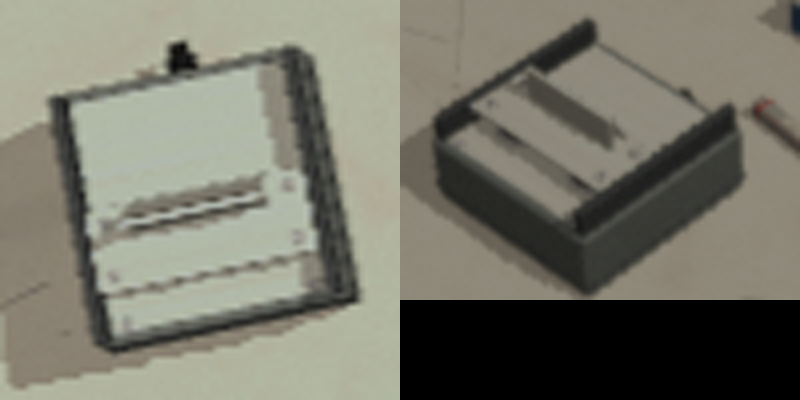

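The crop shows the left rail's top running from (52,97) at the back to (100,347) at the front. The right side ends at the back at (300,50) and at the front at (350,300), and the plate's front edge runs from (108,297) to (310,252). I'll get a rough pose from these and check it from near.

```bash
python3 - <<'E'
from h import *
d=pickle.load(open('pics/top.pkl','rb'))
f=lambda x,y,z:ray(d,165+x/5.333-.4,180+y/5.333-.4,z)
bl,fl=f(52,97,67),f(100,347,67); br,fr=f(295,50,67),f(345,300,67)
for p in (bl,fl,br,fr): print(p.round(1))
v=bl-fl; w=br-fr; print(np.arctan2(v[1],v[0]),np.arctan2(w[1],w[0]),np.linalg.norm(v),np.linalg.norm(w),np.linalg.norm(bl-br))
# plate front edge z=65
a,b=f(108,297,65),f(310,252,65); print(a,b,np.linalg.norm(a-b),np.arctan2(*(a-b)[[1,0]])-np.pi/2)
c=(bl+fl+br+fr)/4; th=(np.arctan2(v[1],v[0])+np.arctan2(w[1],w[0]))/2
print('origin',c[:2]-20*np.array([np.cos(th),np.sin(th)]),th)
E
```

```text
[579.6 394.3  67. ]
[456.4 367.9  67. ]
[602.3 274.3  67. ]
[478.7 248.5  67. ]
0.21054558373715987 0.20534155952690317 125.99091403938229 126.2950626837595 122.10487878541717
[480.82350555 364.95916291  65.        ] [502.37331887 266.14159937  65.        ] 101.14002826848038 0.2147151064296
origin [509.66613715 317.13013858] 0.20794357163203153
```

Call:
servo_tool(increments=[[29.2,-28.7,-6,0,0,29,-0.05],[29.2,-28.7,-6,0,0,29,-0.05],[29.2,-28.7,-6,0,0,29,-0.05],[29.2,-28.7,-6,0,0,29,-0.05],[29.2,-28.7,-6,0,0,29,-0.05],[29.2,-28.7,-6,0,0,29,-0.05],[29.2,-28.7,-6,0,0,29,-0.05],[29.2,-28.7,-6,0,0,29,-0.05],[29.2,-28.7,-6,0,0,29,-0.05],[29.2,-28.7,-6,0,0,29,-0.05],[29.2,-28.7,-6,0,0,29,-0.05],[29.2,-28.7,-6,0,0,29,-0.05],[29.2,-28.7,-6,0,0,29,-0.05],[29.2,-28.7,-6,0,0,29,-0.05],[29.2,-28.7,-6,0,0,29,-0.05],[29.2,-28.7,-6,0,0,29,-0.05]])

```text
t: 1.48
ee_pos: [474.4, 311.7, 162.9]
orientation: [-0.33, 3.124, 0.0]
ft_force: [-0.1, 1.0, 0.3]
width: 41.9
grasp_force: 0.0
```

```bash
python3 - <<'E'
from workcell import ctrl
from h import *
import cv2
from scipy.spatial.transform import Rotation as R
o=ctrl.get_obs(); d=ctrl.get_image('wrist')
T=np.eye(4); T[:3,:3]=R.from_rotvec(o['orientation']).as_matrix(); T[:3,3]=o['ee_pos']
d['extrinsics']=T@d['tool_from_camera']; pickle.dump(d,open('pics/w1.pkl','wb'))
print(o['t'],o['ee_pos'],T[:3,:3].round(3).tolist(),o['width'],o['ft_force'])
cv2.imwrite('pics/w1.png',cv2.resize(d['image'][:,:,::-1],(784,588),interpolation=cv2.INTER_CUBIC))
org=np.array([509.7,317.1,0]); th=.208; Rz=R.from_euler('z',th).as_matrix()
for p in [(-45,62,67),(-45,-62,67),(85,62,67),(85,-62,67),(-18,54,65),(-18,-54,65),(9,35,87),(9,-35,87)]:
    print(p,(proj(d,org+Rz@np.array(p))*1.4).round(0))
E
```

```text
1.4833 [474.44748868 311.65824252 162.89884669] [[-0.978, -0.209, 0.0], [-0.209, 0.978, 0.0], [-0.0, 0.0, -1.0]] 41.87269090239481 [-0.13310664  1.04021457  0.32462545]
(-45, 62, 67) [511. 282.]
(-45, -62, 67) [276. 281.]
(85, 62, 67) [497. 495.]
(85, -62, 67) [289. 494.]
(-18, 54, 65) [492. 329.]
(-18, -54, 65) [294. 328.]
(9, 35, 87) [461. 392.]
(9, -35, 87) [325. 392.]
```

View pics/w1.png

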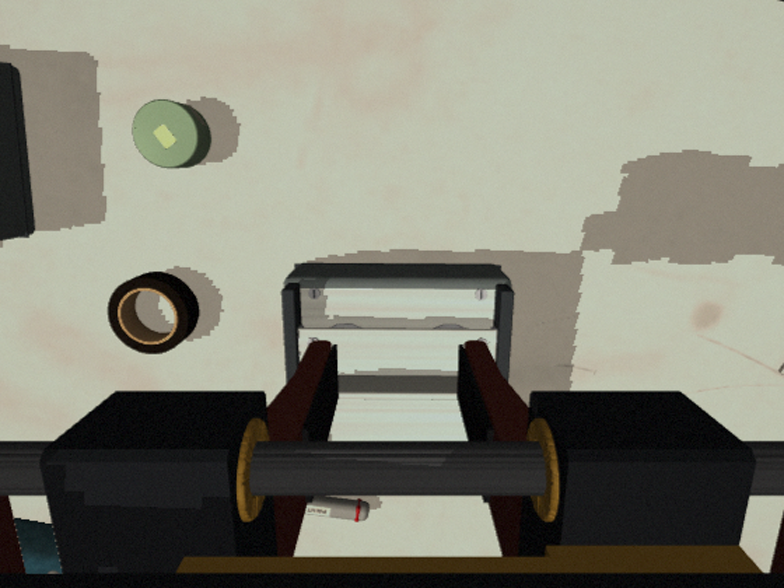

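The wrist view shows the rails' front ends at (283,288) and (513,288), and the plate's front edge from (300,328) to (496,328). The fingertips at (325,345) and (473,345) are centred on the box to within about 1 mm. Compared with the prediction, the box sits about 2 mm further +y and 1–2 mm further +x. Next I lower the tool and push the lip.

Call:
servo_tool(increments=[[0,0,-3,0,0,0,-0.05],[0,0,-6,0,0,0,-0.05],[0,0,-8.9,0,0,0,-0.05],[0,0,-8.9,0,0,0,-0.05],[1.47,0.31,-8.9,0,0,0,-0.05],[2.93,0.62,-8.9,0,0,0,-0.05],[3.72,0.79,-8.9,0,0,0,-0.05],[4.5,0.95,-8.9,0,0,0,-0.05],[5.28,1.12,-8.9,0,0,0,-0.05],[6.06,1.28,-8.9,0,0,0,-0.05],[6.85,1.45,-8.9,0,0,0,-0.05],[7.43,1.57,-8.9,0,0,0,-0.05],[8.02,1.69,-8.9,0,0,0,-0.05],[8.41,1.78,-8.9,0,0,0,-0.05],[8.41,1.78,-8.9,0,0,0,-0.05]])

```text
t: 2.78
ee_pos: [559.9, 328.2, 73.5]
orientation: [0.326, -3.124, 0.0]
ft_force: [-0.3, 0.3, 1.8]
width: 42.0
grasp_force: 0.6
```

Call:
servo_tool(increments=[[0.1,0.02,0,0,0,0,-0.05],[0.2,0.04,0,0,0,0,-0.05],[0.3,0.06,0,0,0,0,-0.05],[0.3,0.06,0,0,0,0,-0.05]])

```text
t: 3.12
ee_pos: [560.1, 328.2, 73.4]
orientation: [0.326, -3.12, 0.002]
ft_force: [-9.5, -1.8, 6.3]
width: 41.7
grasp_force: 4.9
```

Call:
servo_tool(increments=[[0,0,0,0,0,0,-0.05],[-0.5,-0.1,0,0,0,0,-0.05],[-2,-0.42,0,0,0,0,-0.05],[-4,-0.84,0,0,0,0,-0.05],[-5.2,-1.09,0,0,0,0,-0.05],[-5.2,-1.09,0,0,0,0,-0.05],[-5.2,-1.09,0,0,0,0,-0.05]])

```text
t: 3.7
ee_pos: [510.9, 318.3, 74.0]
orientation: [-0.328, 3.123, 0.001]
ft_force: [-0.4, 0.5, -0.1]
width: 41.4
grasp_force: 0.0
```

```bash
python3 - <<'E'
from workcell import ctrl
from h import *
import cv2
from scipy.spatial.transform import Rotation as R
o=ctrl.get_obs(); d=ctrl.get_image('wrist')
T=np.eye(4); T[:3,:3]=R.from_rotvec(o['orientation']).as_matrix(); T[:3,3]=o['ee_pos']
d['extrinsics']=T@d['tool_from_camera']
print(o['t'],o['ee_pos'],o['width'],o['ft_force'])
cv2.imwrite('pics/w2.png',cv2.resize(d['image'][:,:,::-1],(784,588),interpolation=cv2.INTER_CUBIC))
org=np.array([510.5,319.4,0]); Rz=R.from_euler('z',.21).as_matrix()
for p in [(0,30,59),(0,-30,59),(-15.5,30,59),(-15.5,-30,59),(-45,62,67),(-45,-62,67),(34,0,65)]:
    print(p,(proj(d,org+Rz@np.array(p))*1.4).round(0))
E
```

```text
3.7 [510.85352526 318.27043782  73.96855876] 41.41255351704507 [-0.42034389  0.45224167 -0.13568711]
(0, 30, 59) [479. 354.]
(0, -30, 59) [320. 354.]
(-15.5, 30, 59) [481. 315.]
(-15.5, -30, 59) [318. 315.]
(-45, 62, 67) [583. 238.]
(-45, -62, 67) [217. 239.]
(34, 0, 65) [400. 443.]
```

View pics/w2.png

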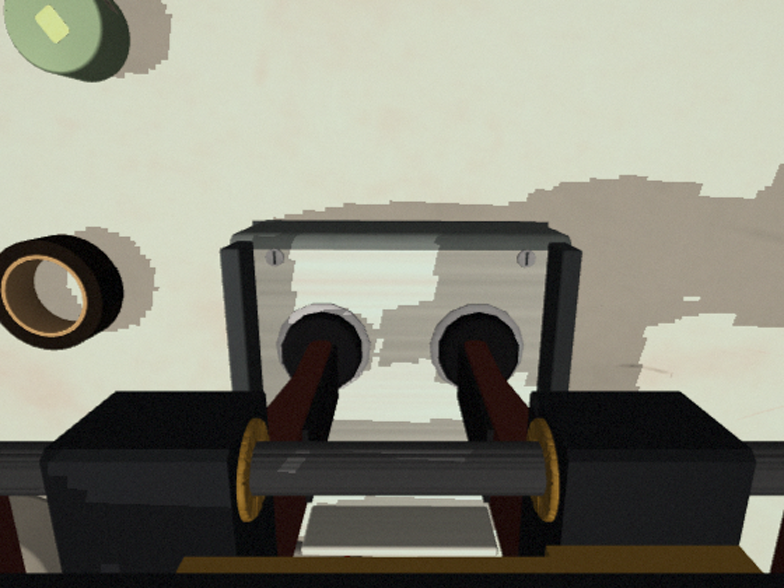

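The guard is fully back and both keys are bare, at (322,350) and (479,350), with one fingertip above each. I'll open slightly to centre the fingers and press down slowly.

Call:
servo_tool(increments=[[0,0,-0.6,0,0,0,0.04],[0,0,-1.2,0,0,0,0.04],[0,0,-1.2,0,0,0,0.04],[0,0,-1.4,0,0,0,0.04],[0,0,-1.6,0,0,0,0.04],[0,0,-1.8,0,0,0,0.04],[0,0,-2.0,0,0,0,0.04],[0,0,-2.1,0,0,0,0.04],[0,0,-2.2,0,0,0,0.04],[0,0,-2.2,0,0,0,0.04]])

```text
t: 4.58
ee_pos: [510.7, 317.9, 53.3]
orientation: [-0.327, 3.124, -0.0]
ft_force: [-4.1, -3.4, 17.2]
width: 45.8
grasp_force: 8.3
```

Call:
servo_tool(increments=[[0,0,-0.1,0,0,0,0.04],[0,0,-0.1,0,0,0,0.04],[0,0,-0.1,0,0,0,0.04],[0,0,-0.1,0,0,0,0.04],[0,0,-0.1,0,0,0,0.04],[0,0,-0.1,0,0,0,0.04]])

```text
t: 5.08
ee_pos: [510.7, 317.9, 53.2]
orientation: [-0.327, 3.124, -0.0]
ft_force: [-7.3, -5.5, 25.2]
width: 45.5
grasp_force: 12.5
```

```bash
python3 - <<'E'
from workcell import ctrl
import cv2
o=ctrl.get_obs(); print(o['t'],o['ee_pos'],o['ft_force'],o['moment'],o['width'])
d=ctrl.get_image('wrist')
cv2.imwrite('pics/w3.png',cv2.resize(d['image'][140:330,130:440,::-1],None,fx=2.5,fy=2.5,interpolation=cv2.INTER_CUBIC))
E
```

```text
5.0833 [510.74063593 317.90808746  53.16343192] [-7.270861   -5.54206872 25.24179639] [-0.95775213  1.21920127  0.0176879 ] 45.5288582166321
```

View pics/w3.png

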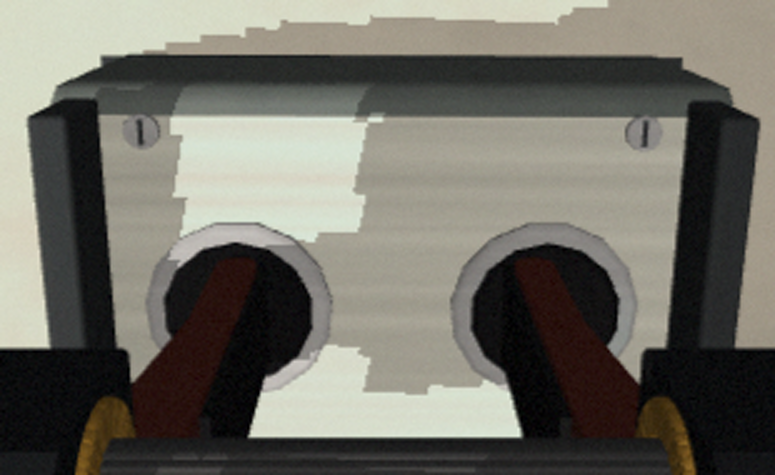

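Both keys look equally sunk below their collars, at about (238,305) and (545,305). The last 1 mm of command raised the force by 8 N and hardly moved the tool, so they are on the stops. I'll hold there.

Call:
servo_tool(increments=[[0,0,0,0,0,0,0.04],[0,0,0,0,0,0,0.04],[0,0,0,0,0,0,0.04],[0,0,0,0,0,0,0.04],[0,0,0,0,0,0,0.04],[0,0,0,0,0,0,0.04],[0,0,0,0,0,0,0.04],[0,0,0,0,0,0,0.04],[0,0,0,0,0,0,0.04],[0,0,0,0,0,0,0.04],[0,0,0,0,0,0,0.04],[0,0,0,0,0,0,0.04],[0,0,0,0,0,0,0.04],[0,0,0,0,0,0,0.04],[0,0,0,0,0,0,0.04],[0,0,0,0,0,0,0.04],[0,0,0,0,0,0,0.04],[0,0,0,0,0,0,0.04],[0,0,0,0,0,0,0.04],[0,0,0,0,0,0,0.04]])

```text
t: 6.8
ee_pos: [510.7, 317.9, 53.2]
orientation: [-0.327, 3.124, -0.0]
ft_force: [-6.7, -5.1, 25.2]
width: 45.8
grasp_force: 12.5
```

Call:
servo_tool(increments=[[0,0,0,0,0,0,0.04],[0,0,0,0,0,0,0.04],[0,0,0,0,0,0,0.04],[0,0,0,0,0,0,0.04],[0,0,0,0,0,0,0.04],[0,0,0,0,0,0,0.04],[0,0,0,0,0,0,0.04],[0,0,0,0,0,0,0.04],[0,0,0,0,0,0,0.04],[0,0,0,0,0,0,0.04],[0,0,0,0,0,0,0.04],[0,0,0,0,0,0,0.04],[0,0,0,0,0,0,0.04],[0,0,0,0,0,0,0.04],[0,0,0,0,0,0,0.04],[0,0,0,0,0,0,0.04],[0,0,0,0,0,0,0.04],[0,0,0,0,0,0,0.04],[0,0,0,0,0,0,0.04],[0,0,0,0,0,0,0.04]])

```text
t: 8.47
ee_pos: [510.7, 317.9, 53.1]
orientation: [-0.327, 3.124, -0.0]
ft_force: [-6.5, -5.5, 24.9]
width: 45.6
grasp_force: 12.5
```

Call:
servo_tool(increments=[[0,0,0,0,0,0,0.04],[0,0,0,0,0,0,0.04],[0,0,0,0,0,0,0.04],[0,0,0,0,0,0,0.04],[0,0,0,0,0,0,0.04],[0,0,0,0,0,0,0.04],[0,0,0,0,0,0,0.04],[0,0,0,0,0,0,0.04],[0,0,0,0,0,0,0.04],[0,0,0,0,0,0,0.04],[0,0,0,0,0,0,0.04],[0,0,0,0,0,0,0.04]])

```text
t: 9.47
ee_pos: [510.7, 317.9, 53.1]
orientation: [-0.327, 3.124, -0.0]
ft_force: [-7.0, -5.4, 23.9]
width: 45.8
grasp_force: 12.5
```

Call:
servo_tool(increments=[[0,0,0.3,0,0,0,0.04],[0,0,0.6,0,0,0,0.04],[0,0,0.9,0,0,0,0.04],[0,0,1.5,0,0,0,0.04],[0,0,3,0,0,0,0.04],[0,0,6,0,0,0,0.04],[0,0,9,0,0,0,0.04],[0,0,12,0,0,0,0.04],[-2,-0.4,12,0,0,0,0.04],[-5,-1,12,0,0,0,0.04],[-5,-1,12,0,0,0,0.04],[-5,-1,12,0,0,0,0.04]])

```text
t: 10.47
ee_pos: [459.5, 307.8, 170.9]
orientation: [0.328, -3.124, 0.0]
ft_force: [0.1, -0.1, -0.2]
width: 45.8
grasp_force: 0.0
```

```bash
python3 - <<'E'
from workcell import ctrl
import cv2
o=ctrl.get_obs(); print(o['t'],o['ee_pos'],o['ft_force'],o['qvel'].round(3) if hasattr(o['qvel'],'round') else o['qvel'])
d=ctrl.get_image('wrist')
cv2.imwrite('pics/w4.png',cv2.resize(d['image'][:,:,::-1],(784,588),interpolation=cv2.INTER_CUBIC))
E
```

```text
10.4667 [459.46305924 307.81024015 170.91809734] [ 0.13285216 -0.10895791 -0.16545375] [-0.009  0.025 -0.052 -0.003 -0.006 -0.002]
```

View pics/w4.png

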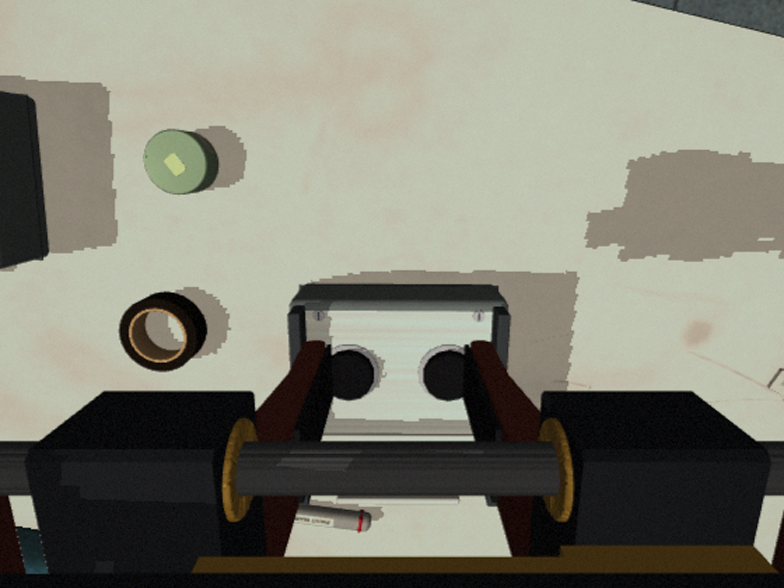

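The keys are up again at (352,372) and (444,372), the guard is open with its plate edge at v≈435, and the specimen and tape have not moved. The arm is clear and still, so I hand the job in.

```bash
python3 -c "
from workcell import ctrl
print(ctrl.close_job())"
```

```text
the job is handed in; nothing more can be done
None
```

The job is handed in (verdict not shown): I pushed the guard back to its stop, held both keys down together for over 4 s and let them up, leaving the guard open; the arm touched nothing else.

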